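# Test the friction hinge of a pipe roller's hood, then load, shut and jog it

## Robot

A 6-joint arm with a two-finger parallel gripper is mounted at the origin on a cart in front of the work surface, level with it; the furniture and walls round the work are solid. World frame = base frame: x ahead of the robot, y to its left, z up, the work surface at z = 0. Lengths are in m, angles in rad, forces in N, time in s.
With the tool pointing down it reaches from about 0.375 to 0.925 m from the base axis. Payload 5.7 kg.
Tool frame: the origin (TCP) lies midway between the tips of the shut fingers; the grasp point (between the pads) lies 19 mm behind it; z points along the fingers, y is the line along which they close (so a half turn about z gives the same grasp; the last joint's range is limited). The gripper opens to 85 mm and grips with 20 to 120 N. Pads are 22 mm wide; open, the fingers measure 114 mm over their backs; the gripper's body (76 mm by 85 mm) begins 54 mm behind the grasp point. The pads swing forward as they close: fully open they stand 13 mm farther back than shut.
Start: joints at [-1.364, 0.359, 1.51, -0, 1.272, -0.115], TCP at [0.19, -0.569, 0.204] pointing down, gripper open.
Joint ranges: [-2.97, 2.97], [-1.01, 2.36], [0.21, 2.38], [-0.96, 4.11], [0.2, 2.71], [-2.98, 2.98]. Speed limits (rad/s): [2.39, 2.39, 3.14, 3.14, 3.14, 3.14].

## Interface

Orientations are given as [roll, pitch, yaw] about the fixed x, y, z axes, in that order (R = Rz(yaw) Ry(pitch) Rx(roll)).
In Python, from station import arm, eyes gives the robot as it stands.
- The arm moves only by the shell command python3 -m creep 'ROWS' [FORCE]. ROWS is JSON, a list that holds one entry, the list of rows, each a list of 7 numbers: the closure, from 0 (fully open) to 1 (shut), then the shift along the tool's x, y, z in m, then the turn, a rotation vector about the tool's x, y, z in rad. In form: [[[claw, tx, ty, tz, ax, ay, az], ...]]. A call has 1 to 20 rows; each row shifts and turns the commanded pose from where the row before left it, along the tool's axes as they then stand; what a row does not reach is not made up. A row lasts 1/10 s, in which the tool goes at most 50 mm and 8.59 degrees, less where a joint would pass 70% of its speed; a pose out of reach is approached as far as the arm can. A call is refused whole if a number of a shift passes 0.05 or a number of a turn 0.15, either way. A call with a gripper value outside its range is refused whole. The fingers move at their own pace and stop on an object; FORCE is the grip in N (left out, the last holds). Time passes only in rows, so rows that do not move let the fingers close. It gives the time, the measured TCP pose, the force, the opening and the grip force at its end, in the units of the state.
- arm.get_state(): the state, without advancing time (a new reading comes with each control period).
- eyes.capture(name): name is "scene" or "top" or "wrist"; returns a dict with "pixels" (480x640x3 uint8, blue, green, red), "K" (3x3 intrinsics, pixels), "k1" (the pictures are not rectified: a ray, as slopes to the right and down, at radius r is drawn at 1 + k1 r^2 times it, then the intrinsics apply), "world_to_cam" (4x4, takes a point from world to camera coordinates). Camera axes: x right, y down, z forward; pixel columns grow to the right and rows downward; lengths in m; the calibration is good to about 2 mm. A picture is of the moment at which its call begins. There is no depth.
- arm.job_done(): hands the job in; it is judged then, once.
The state is a dict: "time_s": time; "joints": joint angles; "dq": joint speeds; "joint_torque": joint torques, N m; "eef_pos": TCP position; "tcp_rot": TCP orientation; "contact_force": force on the tool from outside, world axes, zero at the start; "torque": the same for the moment, N m; "finger_gap": opening from 0.0 (shut) to 1.0 (fully open); "finger_force": force on a finger pad.
Only numpy, scipy, OpenCV 4.12 (cv2) and the standard library are available. Lean on these libraries where they do the work, as an engineer would, in place of code of your own. Each camera call takes 0.05 s, during which the arm holds its last target. There are 200 camera calls.

## Task

I have just retightened the friction hinges on the pipe roller's green hood: lift the hood about half-way by its pull bar, let go and give it a good second or two to see that it stays up by itself. Then swing it fully open, lay the black pipe offcut on the rubber wheels along the shafts (lay it down, don't drop it) and push the hood fully shut. Only with the hood shut, tilt the red jog lever right over to the right, toward the hood, keep it there for a second or two and let it spring back upright; leave everything else on the bench where it is.

Things in the scene. Friction and masses are not known exactly. Their poses are not given: they have to be found in the camera images.
- pipe_roller: Bench pipe roller, bolted down, grey. Origin: centre of its underside, on the bench; x to its rear (away from the robot at yaw 0), y to its left. Front deck x -95 to 0, y -120 to +190, 45 high; drive housing behind it to x 130, y -170 to +190, 85 high; belt guard right of the deck. The green hood covers the deck from y -110 to +70; left of that a black console (x -91 to -1, y 89 to 175, top 66 high) bears the jog lever. (Sizes in mm.)
- hood (a joint): Hood angle (rad): 0 shut, lower edge on the deck; grows as its front swings up and back; 1.0 half-way; 2.0 fully open at its stop, leaning back past upright. Friction hinge, about 0.55 N m, hood 0.25 to 0.5 kg: 4 to 6 N at the handle lifts it, 1 to 5 N pushes it down; it does not fall by itself. (Sizes in mm.)
- hood_hinge (a point): Middle of the hood's hinge line, 30 behind and 20 right of the machine's origin, 88 above the bench; frame fixed to the machine, line along its y. The hood is a sheet-metal box open below: shut, it reaches 125 forward of the hinge, is 180 wide, its flat top with clear window 40 above the hinge, its lower edge 42 below. (Sizes in mm.)
- hood_handle (a point): Middle of the hood's dark pull bar: round, 10 thick, 100 long, parallel to the hinge line, 35 in front of the hood's front face (30 clear behind it), a strut at each end. Moves and turns with the hood; it is 160 from the hinge, straight before it when shut, 88 above the bench, free space under it. (Sizes in mm.)
- pipe_seat (a point): Where the pipe's middle lies when it rests in the valley between four rubber wheels, 89 above the bench; y along the two shafts, z up. Wheels 28 across, axes 63 above the bench and 19 before and behind this point, from 26 to 40 either side of it along y: a 52 gap for fingers (shafts in it, tops at 67). Bearing blocks from 57 along y are 68 high; the drive housing, 85 high, begins 46 behind. (Sizes in mm.)
- pipe: The pipe offcut: black steel pipe, 37 across, 95 long, about 0.18 kg, lying on its side on the bench in front of the machine's left part, pointing more or less away from the robot. Origin: centre of one end; z is its axis, toward the other end. (Sizes in mm.)
- pipe_mid (a point): Middle of the pipe, on its axis, 19 above the bench at the start; z along the pipe's axis. (Sizes in mm.)
- jog_lever (a joint): Jog lever angle (rad): 0 upright (spring-centred); positive tilts it to the machine's right (-y, toward the hood); stops at +0.5 and -0.5. Spring about 0.28 N m/rad: about 2 N at the knob holds it at its stop; let go, it springs back upright. (Sizes in mm.)
- lever_knob (a point): Widest part of the lever's red knob (27 across), 70 above the lever's pivot, 139 above the bench when upright; moves with the lever. The knob reaches from 22 below to 15 above this point; the shaft below it is 9 thick. The pivot axis is along the machine's x. 55 of free space between lever and hood. (Sizes in mm.)
- hexkeys: Bystander: folding hex key set with yellow scales, 116 x 32 x 30 mm. Origin: centre of its underside. To be left where it is.
- jar: Bystander: white jar with blue cap, 70 x 71 x 120 tall mm. Origin: centre of its underside. To be left where it is.
- spatula: Bystander: plaster spatula with brown wooden handle, 215 x 38 x 17 mm. Origin: centre of its underside. To be left where it is.
- sanding_block: Bystander: cork sanding block, 102 x 72 x 28 mm. Origin: centre of its underside. To be left where it is.
- brush: Bystander: flat brush with orange wooden handle, 186 x 43 x 13 mm. Origin: centre of its underside. To be left where it is.
- tin: Bystander: low white jar with black cap, 66 x 67 x 63 tall mm. Origin: centre of its underside. To be left where it is.

How it is judged:
By the outcome, as a careful person would: the job done as asked, in the order asked, and still so for the second after the job is handed in, with the robot touching nothing.
It also fails if it takes over 72 s, if anything falls off the work surface, if the arm or the gripper's body presses on something with over 40 N, if the wrist force passes 120 N, or if a joint passes its speed limit or range.

## Working session

There is one attempt and no reset: what is moved stays moved. The work goes in short steps, Python scripts to look and compute and a shell command to move; the robot and the scene stay as the last step left them, time stands still between calls to the robot, and variables do not carry over. Pictures are saved under pics/ and viewed, at most 10 in all, crops included, and the job is handed in when it is done.

```bash
ls; mkdir -p pics; python3 - <<'E'
from station import arm, eyes
import cv2,numpy as np,pickle
d={}
for n in ("scene","top","wrist"):
    c=eyes.capture(n); d[n]=c; cv2.imwrite(f"pics/{n}0.png",c["pixels"])
    print(n,np.round(c["K"],1).tolist(),c["k1"],np.round(c["world_to_cam"],3).tolist())
pickle.dump(d,open("c0.pkl","wb"))
print(arm.get_state())
E
```

```text
pics
scene [[479.0, 0.0, 321.6], [0.0, 479.0, 235.5], [0.0, 0.0, 1.0]] -0.05780852985936112 [[-0.159, -0.987, 0.024, 0.168], [-0.402, 0.043, -0.915, 0.309], [0.902, -0.155, -0.404, 1.052], [0.0, 0.0, 0.0, 1.0]]
top [[519.3, 0.0, 314.9], [0.0, 519.3, 247.2], [0.0, 0.0, 1.0]] -0.10062530704697174 [[0.011, -1.0, 0.0, 0.081], [-0.997, -0.011, -0.075, 0.543], [0.075, 0.001, -0.997, 1.49], [0.0, 0.0, 0.0, 1.0]]
wrist [[384.5, 0.0, 324.3], [0.0, 384.5, 233.8], [0.0, 0.0, 1.0]] -0.06895040020632014 [[0.316, -0.949, -0.002, -0.598], [-0.901, -0.3, 0.314, -0.041], [-0.298, -0.097, -0.95, 0.381], [0.0, 0.0, 0.0, 1.0]]
{'time_s': 0.15, 'joints': array([-1.36412771e+00,  3.59349959e-01,  1.51120271e+00, -7.81411684e-06,
        1.27247960e+00, -1.15058754e-01]), 'dq': array([ 0.00022125, -0.00335418, -0.00456009,  0.00028672,  0.00037605,
        0.00100871]), 'joint_torque': array([ 2.39359242e-04, -5.28026032e+01, -2.78929120e+01, -4.18453180e-05,
        8.18436616e-03,  2.99001408e-05]), 'eef_pos': array([ 0.18961968, -0.56865127,  0.20293333]), 'tcp_rot': array([-3.14016170e+00, -1.57858454e-04,  3.21729555e-01]), 'contact_force': array([-0.46740642, -0.05913011,  1.2023395 ]), 'torque': array([ 0.03290288, -0.05766582,  0.006224  ]), 'finger_force': 0.0, 'finger_gap': 1.0004378951451742}
```

View pics/scene0.png

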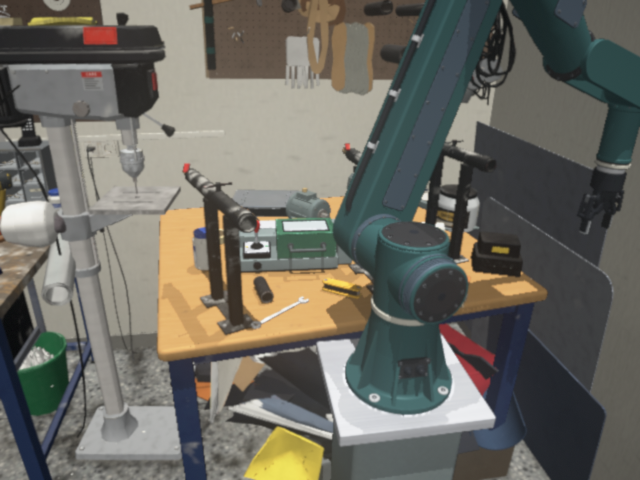

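View pics/top0.png

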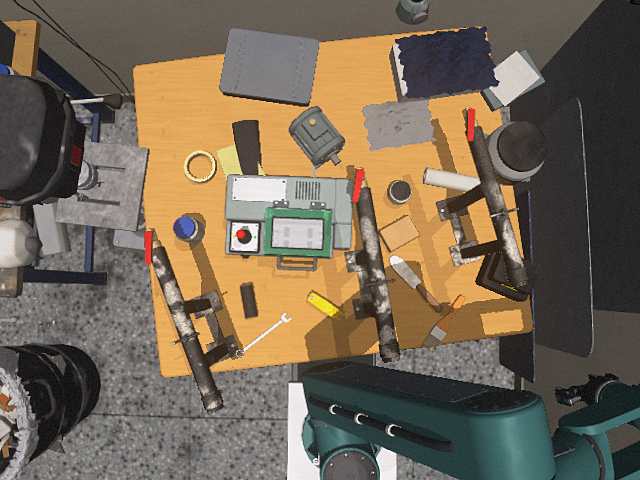

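Top view: the machine is at about (290,215), green hood (265-333, 208-258), pull bar at (297,266), lever knob (242,234), pipe (249,300), with clamp stands either side at (180,320) and (375,270). Next come helpers and measurements.

```bash
cat > h.py <<'E'
import cv2,numpy as np,pickle
from scipy.spatial.transform import Rotation as R
def ray(c,uv):
    K=c["K"];p=[(uv[0]-K[0,2])/K[0,0],(uv[1]-K[1,2])/K[1,1]]
    p=np.array(p);q=p.copy()
    for _ in range(20): q=p/(1+c["k1"]*(q@q))
    T=np.array(c["world_to_cam"]);Rm=T[:3,:3]
    d=Rm.T@np.r_[q,1]; return -Rm.T@T[:3,3],d/np.linalg.norm(d)
def onz(c,uv,z):
    o,d=ray(c,uv); return o+d*(z-o[2])/d[2]
def tri(obs):
    A=np.zeros((3,3));b=np.zeros(3);rs=[ray(c,uv) for c,uv in obs]
    for o,d in rs:
        P=np.eye(3)-np.outer(d,d);A+=P;b+=P@o
    x=np.linalg.solve(A,b)
    return x,[np.linalg.norm(np.cross(x-o,d)) for o,d in rs]
def proj(c,X):
    p=np.array(c["world_to_cam"])@np.r_[X,1];q=p[:2]/p[2];q=q*(1+c["k1"]*(q@q))
    return np.array([c["K"][0,0]*q[0]+c["K"][0,2],c["K"][1,1]*q[1]+c["K"][1,2]])
def blobs(img,lo,hi,roi,mina=20):
    x0,y0,x1,y1=roi;m=cv2.inRange(cv2.cvtColor(img[y0:y1,x0:x1],cv2.COLOR_BGR2HSV),lo,hi)
    out=[]
    for k in cv2.findContours(m,cv2.RETR_EXTERNAL,cv2.CHAIN_APPROX_NONE)[0]:
        if cv2.contourArea(k)>=mina:
            k=k+np.array([x0,y0]);out.append((cv2.contourArea(k),cv2.minAreaRect(k),k))
    return sorted(out,key=lambda t:-t[0])
E
python3 - <<'E'
from h import *
d=pickle.load(open("c0.pkl","rb"));t=d["top"];s=d["scene"]
for nm,c,roi in(("top",t,(225,195,350,275)),("scene",s,(240,210,345,275))):
    for b in blobs(c["pixels"],(60,80,30),(90,255,200),roi,100)[:2]:print(nm,"green",b[0],cv2.boxPoints(b[1]).round(1).tolist())
    for b in blobs(c["pixels"],(0,150,90),(10,255,255),roi,8)[:2]:print(nm,"red",b[0],b[1])
    for b in blobs(c["pixels"],(0,0,0),(180,255,70),(235,275,265,325) if nm=="top" else (245,270,280,310),60)[:2]:print(nm,"pipe",b[0],cv2.boxPoints(b[1]).round(1).tolist())
b=blobs(t["pixels"],(60,80,30),(90,255,200),(225,195,350,275),100)[0]
for p in cv2.boxPoints(b[1]): print("hoodcorner@.128",onz(t,p,.128).round(4))
b=blobs(t["pixels"],(0,0,0),(180,255,70),(235,275,265,325),60)[0]
for p in cv2.boxPoints(b[1]): print("pipe@.019",onz(t,p,.019).round(4))
# stand rail tops
for p in((360,172),(388,352),(152,240),(211,402)): print(p,[onz(t,p,z).round(3).tolist() for z in(0,.25,.35)])
a=cv2.resize(t["pixels"][170:345,130:400],None,fx=2.9,fy=2.9,interpolation=cv2.INTER_CUBIC);cv2.imwrite("pics/topc.png",a)
a=cv2.resize(s["pixels"][130:340,150:420],None,fx=2.8,fy=2.8,interpolation=cv2.INTER_CUBIC);cv2.imwrite("pics/scc.png",a)
E
```

```text
top green 2856.0 [[263.5, 253.3000030517578], [265.6000061035156, 207.6999969482422], [331.0, 210.60000610351562], [328.8999938964844, 256.20001220703125]]
top red 52.0 ((240.50001525878906, 234.00003051757812), (8.48874568939209, 8.246211051940918), 75.96376037597656)
scene green 182.5 [[276.70001220703125, 220.0], [331.8999938964844, 218.89999389648438], [332.20001220703125, 234.0], [277.0, 235.10000610351562]]
scene red 8.0 ((257.2699890136719, 225.60997009277344), (1.8384777307510376, 9.050968170166016), 8.13010311126709)
hoodcorner@.128 [0.516  0.2248 0.128 ]
hoodcorner@.128 [0.6402 0.2215 0.128 ]
hoodcorner@.128 [0.6339 0.0436 0.128 ]
hoodcorner@.128 [0.5098 0.0481 0.128 ]Traceback (most recent call last):
  File "<stdin>", line 9, in <module>
IndexError: list index out of range
```

```bash
python3 - <<'E'
from h import *
d=pickle.load(open("c0.pkl","rb"));t=d["top"];s=d["scene"]
hsv=cv2.cvtColor(t["pixels"],cv2.COLOR_BGR2HSV);print(hsv[300,249],hsv[290,248],hsv[300,260])
# pipe: not wood -> low saturation
for z in(.019,.037):
  b=blobs(t["pixels"],(0,0,0),(180,120,110),(236,275,265,325),60)[0]
  print("pipe",z,b[1],[onz(t,p,z).round(3).tolist() for p in cv2.boxPoints(b[1])],onz(t,b[1][0],z).round(4))
b=blobs(s["pixels"],(0,0,0),(180,120,90),(245,270,280,310),60)[0];print("scene pipe",b[1])
for p in((360,172),(388,352),(152,240),(211,402)): print(p,[onz(t,p,z).round(3).tolist() for z in(0,.25,.35)])
print("stand R near end top/scene",tri([(t,(388,352)),(s,(488,162))]),"stand L near",tri([(t,(211,402)),(s,(250,222))]),"L far",tri([(t,(149,240)),(s,(186,170))]), "mid far",tri([(t,(358,172)),(s,(348,148))]))
print("red knob",tri([(t,(240.5,234)),(s,(257,225))]),onz(t,(240.5,234),.15))
a=cv2.resize(t["pixels"][170:345,130:400],None,fx=2.9,fy=2.9,interpolation=cv2.INTER_CUBIC);cv2.imwrite("pics/topc.png",a)
a=cv2.resize(s["pixels"][130:340,150:420],None,fx=2.8,fy=2.8,interpolation=cv2.INTER_CUBIC);cv2.imwrite("pics/scc.png",a)
E
```

```text
[14 69 89] [11 61 88] [ 17 157 231]
pipe 0.019 ((248.36485290527344, 300.68914794921875), (32.3865966796875, 12.001124382019043), 80.53767395019531) [[0.428, 0.303, 0.019], [0.434, 0.269, 0.019], [0.342, 0.252, 0.019], [0.336, 0.286, 0.019]] [0.3846 0.2774 0.019 ]
pipe 0.037 ((248.36485290527344, 300.68914794921875), (32.3865966796875, 12.001124382019043), 80.53767395019531) [[0.428, 0.301, 0.037], [0.434, 0.267, 0.037], [0.343, 0.25, 0.037], [0.337, 0.284, 0.037]] [0.3852 0.2751 0.037 ]
scene pipe ((262.3000183105469, 289.60003662109375), (25.491174697875977, 11.62755298614502), 63.43495178222656)
(360, 172) [[0.77, -0.046, 0.0], [0.714, -0.024, 0.25], [0.692, -0.016, 0.35]]
(388, 352) [[0.239, -0.13, 0.0], [0.27, -0.095, 0.25], [0.282, -0.081, 0.35]]
(152, 240) [[0.56, 0.572, 0.0], [0.538, 0.492, 0.25], [0.53, 0.46, 0.35]]
(211, 402) [[0.087, 0.385, 0.0], [0.143, 0.336, 0.25], [0.165, 0.316, 0.35]]
stand R near end top/scene (array([ 0.24510512, -0.15961388,  0.40674143]), [np.float64(0.09582807858094523), np.float64(0.09582807858094519)]) stand L near (array([0.15747649, 0.31459482, 0.31634743]), [np.float64(0.008113108642139086), np.float64(0.00811310864213909)]) L far (array([0.53179476, 0.47490576, 0.32604557]), [np.float64(0.00029514619952281855), np.float64(0.0002951461995229287)]) mid far (array([ 0.69306015, -0.01593712,  0.34120504]), [np.float64(0.004042943913970397), np.float64(0.004042943913970477)])
red knob (array([0.56634632, 0.28443437, 0.13780619]), [np.float64(0.0024469789030583306), np.float64(0.002446978903058224)]) [0.56538972 0.2851267  0.15      ]
```

View pics/scc.png

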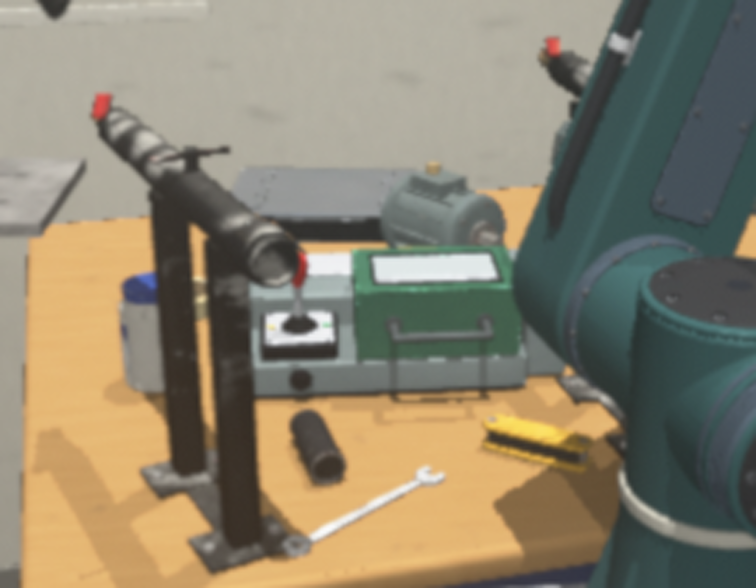

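View pics/topc.png

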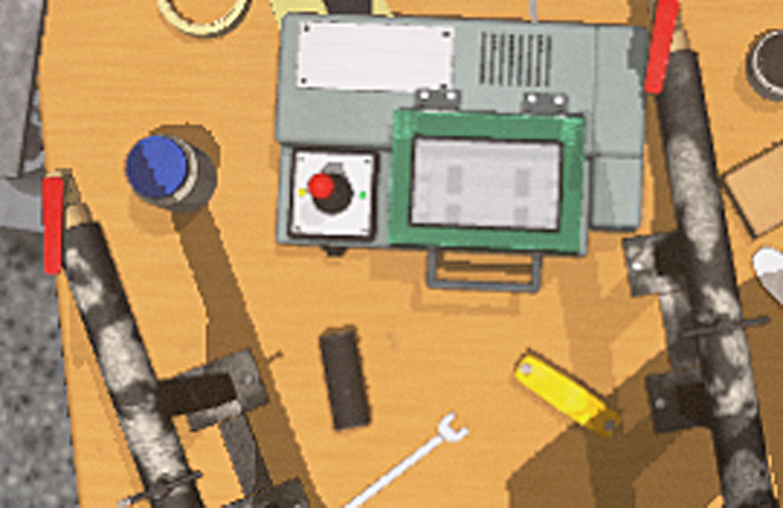

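The scene crop shows the rails of both clamp stands (z about 0.33). They leave a corridor around the machine. The lever knob is at about (0.566, 0.284, 0.138), the hood yaw is about -0.035, and the pipe is at (0.385, 0.277) with its axis at about 0.19 rad. I rise over the stands first, squaring the tool to the machine on the way.

```bash
python3 -m creep '[[[0.65,0,0,-0.03,0,0,-0.135],[0.65,0,0,-0.03,0,0,-0.135],[0.65,0,0,-0.03,0,0,-0.135],[0.65,0,0,-0.03,0,0,-0.135],[0.65,0,0,-0.03,0,0,-0.135],[0.65,0,0,-0.03,0,0,-0.135],[0.65,0,0,-0.03,0,0,-0.135],[0.65,0,0,-0.03,0,0,-0.135],[0.65,0,0,-0.03,0,0,-0.135],[0.65,0.04,0.037,0,0,0,0],[0.65,0.04,0.037,0,0,0,0],[0.65,0.04,0.037,0,0,0,0],[0.65,0.04,0.037,0,0,0,0],[0.65,0.04,0.037,0,0,0,0],[0.65,0.04,0.037,0,0,0,0],[0.65,0.04,0.037,0,0,0,0]]]' 30; python3 -c "
from station import arm;print(arm.get_state()['joints'])"
```

```text
time_s: 1.75
eef_pos: [0.437, -0.3187, 0.4734]
tcp_rot: [-3.141, -0.0, 1.537]
contact_force: [0.3, -0.8, -0.1]
finger_gap: 0.35
finger_force: 0.0
[-7.57894989e-01  1.45666300e-01  1.16593300e+00  5.53892255e-05
  1.83032844e+00 -7.23728882e-01]
```

```bash
python3 -m creep '[[[0.65,0.042,0.0,0,0,0,0],[0.65,0.042,0,0,0,0,0],[0.65,0.042,0,0,0,0,0],[0.65,0.042,0,0,0,0,0],[0.65,0.042,0,0,0,0,0],[0.65,0.042,0,0,0,0,0],[0.65,0.042,0,0,0,0,0],[0.65,0.042,0,0,0,0,0],[0.65,0.042,0,0,0,0,0],[0.65,0.042,0,0.03,0,0,0],[0.65,0,0,0.04,0,0,0],[0.65,0,0,0.04,0,0,0],[0.65,0,0,0.04,0,0,0]]]'; cat > shot.py <<'E'
import sys
from station import arm,eyes
from h import *
c=eyes.capture(sys.argv[1]);cv2.imwrite(f"pics/{sys.argv[2]}.png",c["pixels"]);pickle.dump(c,open(sys.argv[2]+".pkl","wb"))
E
python3 shot.py wrist w1
```

```text
time_s: 3.05
eef_pos: [0.4498, 0.0986, 0.323]
tcp_rot: [3.141, -0.0, 1.538]
contact_force: [0.5, -0.5, -0.1]
finger_gap: 0.349
finger_force: 0.0
```

View pics/w1.png

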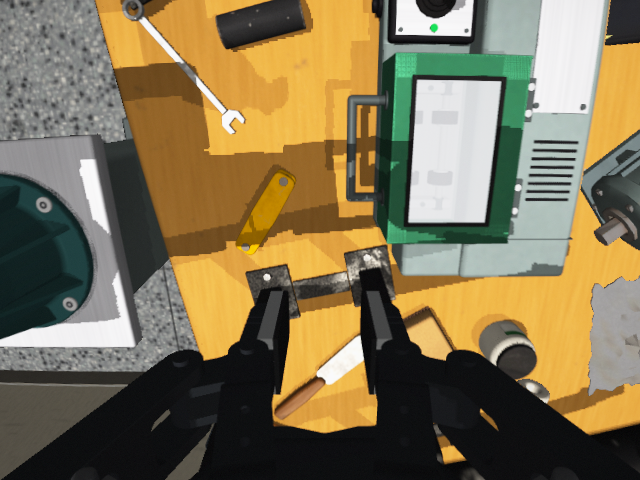

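The wrist view shows the bar as a vertical dark line at column ~351, rows 96–200, its struts going right to the hood; the fingers are at the bottom. I triangulate it with the top view.

```bash
python3 - <<'E'
from h import *
t=pickle.load(open("c0.pkl","rb"))["top"];w=pickle.load(open("w1.pkl","rb"))
g=cv2.cvtColor(w["pixels"],cv2.COLOR_BGR2GRAY)
# bar columns at several rows (dark runs)
for r in(120,135,150,165,180): print(r,g[r,340:372].tolist())
T=cv2.cvtColor(t["pixels"],cv2.COLOR_BGR2GRAY)
for c in(288,297,306): print(c,T[258:278,c].tolist())
print(tri([(t,(297.2,268)),(w,(351.5,148))]), onz(w,(351.5,120),.088),onz(w,(351.5,180),.088),onz(w,(352,98),.088),onz(w,(352,198),.088))
for p in((389,54),(531,57),(506,243),(377,243)): print(onz(w,p,.128).round(4))
E
```

```text
120 [189, 190, 188, 188, 189, 191, 174, 89, 80, 95, 118, 135, 118, 100, 89, 73, 98, 148, 166, 166, 142, 81, 82, 81, 80, 81, 81, 81, 134, 170, 170, 170]
135 [188, 190, 190, 190, 190, 190, 175, 79, 85, 100, 123, 136, 115, 98, 85, 72, 109, 161, 165, 167, 144, 80, 82, 79, 81, 80, 83, 82, 127, 170, 164, 155]
150 [107, 109, 110, 109, 108, 107, 87, 36, 44, 51, 56, 58, 58, 54, 50, 50, 64, 79, 81, 81, 80, 81, 80, 80, 79, 79, 81, 82, 81, 85, 94, 96]
165 [168, 170, 171, 168, 168, 159, 108, 75, 91, 109, 130, 122, 103, 91, 76, 94, 156, 169, 166, 138, 80, 82, 81, 79, 80, 81, 82, 80, 95, 120, 108, 79]
180 [191, 191, 192, 192, 192, 180, 100, 79, 84, 55, 58, 59, 57, 52, 51, 100, 169, 171, 170, 154, 80, 80, 80, 80, 81, 80, 79, 80, 81, 81, 80, 80]
288 [174, 152, 77, 92, 84, 119, 169, 155, 115, 97, 120, 102, 149, 188, 181, 181, 174, 160, 156, 160]
297 [172, 166, 150, 82, 78, 113, 167, 158, 152, 94, 109, 111, 133, 185, 181, 179, 180, 158, 160, 159]
306 [145, 165, 150, 81, 86, 86, 115, 174, 151, 92, 110, 127, 102, 146, 164, 157, 155, 159, 159, 158]
(array([0.47992666, 0.13580331, 0.05850464]), [np.float64(0.00037413608241112145), np.float64(0.00037413608241108226)]) [0.47872571 0.16707349 0.088     ] [0.47791369 0.10528013 0.088     ] [0.47953414 0.1885253  0.088     ] [0.4782156  0.08565755 0.088     ]
[0.51   0.2241 0.128 ]
[0.6387 0.2203 0.128 ]
[0.6335 0.0431 0.128 ]
[0.5004 0.0476 0.128 ]
```

```bash
python3 -m creep '[[[0.65,0.02,0.0135,0.04,0,0,0],[0.65,0.02,0.0135,0.045,0,0,0],[0.65,0,0,0.045,0,0,0],[0.65,0,0,0.043,0,0,0],[0.65,0,0,0,0,0,0]]]'; python3 shot.py wrist w2; python3 - <<'E'
from h import *
w=pickle.load(open("w2.pkl","rb"));a=pickle.load(open("w1.pkl","rb"))
for z in(.078,.088,.098):
  print(z,proj(w,[.478,.137,z]),proj(w,[.4795,.187,z]),proj(w,[.478,.087,z]))
g=cv2.cvtColor(w["pixels"],cv2.COLOR_BGR2GRAY)
u,v=proj(w,[.478,.160,.088]).astype(int);print(u,v,g[v,u-30:u+30:2].tolist())
E
```

```text
time_s: 3.6
eef_pos: [0.4739, 0.136, 0.1483]
tcp_rot: [-3.131, 0.002, 1.537]
contact_force: [-1.0, -0.1, 0.4]
finger_gap: 0.348
finger_force: 0.0
0.078 [333.12295918 234.50761681] [333.30784075 158.18234801] [335.05166164 301.8916706 ]
0.088 [333.28853266 239.49075068] [333.49450853 160.31920937] [335.27274269 308.98312936]
0.098 [333.46722485 244.87558999] [333.69734064 162.64200256] [335.50970755 316.59894407]
332 204 [90, 90, 90, 89, 88, 89, 120, 121, 120, 118, 118, 117, 39, 40, 43, 47, 47, 43, 41, 37, 77, 88, 87, 87, 87, 88, 90, 89, 87, 90]
```

View pics/w2.png

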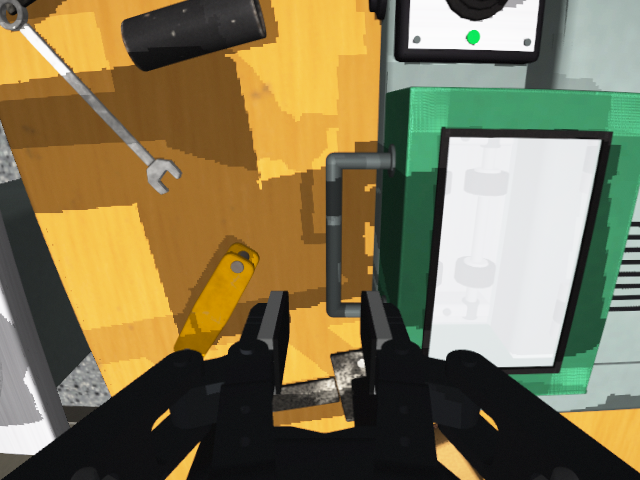

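The bar runs at column ~334, rows 155–315, as predicted for z≈0.088. The fingers (inner faces at columns 288 and 362) straddle it with a 4 mm offset. I descend and grip.

```bash
python3 -m creep '[[[0.65,0,0.004,0.025,0,0,0],[0.65,0,0,0.03,0,0,0],[0.65,0,0,0.022,0,0,0],[0.65,0,0,0,0,0,0],[1,0,0,0,0,0,0],[1,0,0,0,0,0,0],[1,0,0,0,0,0,0],[1,0,0,0,0,0,0]]]' 40
```

```text
time_s: 4.45
eef_pos: [0.4832, 0.1366, 0.0767]
tcp_rot: [3.14, -0.0, 1.537]
contact_force: [-0.9, 0.1, 0.3]
finger_gap: -0.002
finger_force: 0.0
```

```bash
python3 shot.py wrist w3; python3 -c "
from station import arm;s=arm.get_state();print(s['eef_pos'],s['joints'],s['contact_force'],s['finger_gap'])"
```

```text
[0.48284641 0.13660283 0.07637425] [1.37889398e-01 3.79590078e-01 1.86165672e+00 1.20042606e-04
 8.98913607e-01 1.71751280e-01] [-0.23266863 -0.23770971 -0.14651556] 0.000466235602821953
```

View pics/w3.png

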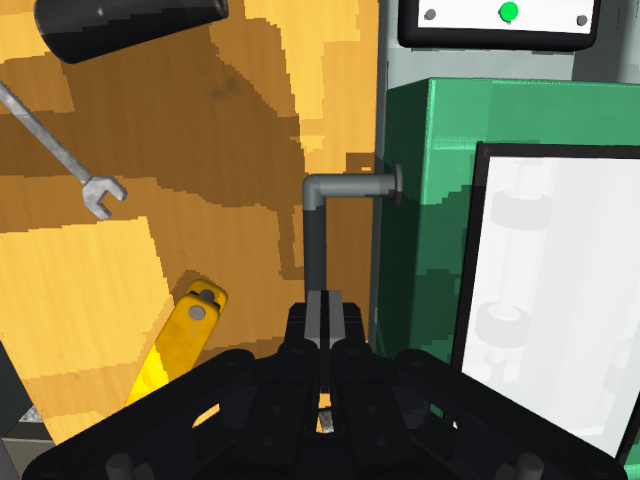

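The fingers shut without the bar: it runs under or beside the tips at columns 303–325, with its left corner at (314,187). I triangulate the bar corner from the three wrist views.

```bash
python3 - <<'E'
from h import *
w=[pickle.load(open(f"w{i}.pkl","rb")) for i in(1,2,3)]
for c in w: print(np.array(c["world_to_cam"]).round(4).tolist(), (-np.array(c["world_to_cam"])[:3,:3].T@np.array(c["world_to_cam"])[:3,3]).round(4))
o=[(w[0],(352,98.5)),(w[1],(334,160)),(w[2],(314.5,187))]
print(tri(o),tri(o[1:]),tri([o[0],o[2]]))
print(proj(w[2],[.4829,.1366,.0764]))
for z in(.06,.075,.088): print(z,onz(w[1],(334,160),z),onz(w[2],(314.5,187),z))
E
```

```text
[[0.9994, -0.0332, -0.0002, -0.4452], [-0.0315, -0.9491, 0.3134, 0.0302], [-0.0106, -0.3133, -0.9496, 0.5302], [0.0, 0.0, 0.0, 1.0]] [0.4515 0.1799 0.4939]
[[0.9993, -0.0346, -0.0112, -0.4663], [-0.0293, -0.9486, 0.3152, 0.1199], [-0.0215, -0.3147, -0.949, 0.3815], [0.0, 0.0, 0.0, 1.0]] [0.4777 0.2176 0.3191]
[[0.9994, -0.0346, 0.0017, -0.4773], [-0.0334, -0.9491, 0.3131, 0.1455], [-0.0092, -0.3129, -0.9497, 0.3079], [0.0, 0.0, 0.0, 1.0]] [0.4847 0.2179 0.2476]
(array([0.47959884, 0.18778429, 0.09425801]), [np.float64(0.0005199469864321008), np.float64(0.0002651372940682904), np.float64(0.000500470886730248)]) (array([0.47990349, 0.18854201, 0.09926915]), [np.float64(0.00023525019709002984), np.float64(0.00023525019709008798)]) (array([0.47951567, 0.18770769, 0.09465024]), [np.float64(0.0004904343719886382), np.float64(0.0004904343719885933)])
[325.77521373 282.05429339]
0.06 [0.4800658  0.18348875 0.06      ] [0.47888184 0.18060599 0.06      ]
0.075 [0.47992696 0.18546608 0.075     ] [0.47934865 0.18358983 0.075     ]
0.088 [0.47980664 0.18717977 0.088     ] [0.47975323 0.18617583 0.088     ]
```

```bash
python3 -m creep '[[[1,0,0,0.004,0,0,0],[1,0,0,0,0,0,0]]]'; python3 - <<'E'
from h import *
w=pickle.load(open("w3.pkl","rb"))
for z in(.06,.075,.088):print(z,[proj(w,[.4782+s*.035,.137+s,z]).round(0).tolist() for s in(0,.015,.03,.045)])
g=cv2.cvtColor(w["pixels"],cv2.COLOR_BGR2GRAY)
for r in(200,230,260,285,295,320,360,400): print(r,g[r,285:365:3].tolist())
E
```

```text
time_s: 4.7
eef_pos: [0.4819, 0.1365, 0.0711]
tcp_rot: [-3.141, 0.0, 1.537]
contact_force: [0.4, -0.3, 0.0]
finger_gap: -0.001
finger_force: 0.0
0.06 [[317.0, 268.0], [317.0, 242.0], [316.0, 214.0], [316.0, 184.0]]
0.075 [[316.0, 280.0], [316.0, 252.0], [316.0, 222.0], [316.0, 190.0]]
0.088 [[316.0, 292.0], [315.0, 262.0], [315.0, 230.0], [315.0, 197.0]]
200 [94, 95, 94, 93, 94, 93, 70, 92, 108, 122, 106, 90, 72, 53, 95, 93, 90, 90, 91, 93, 93, 94, 92, 93, 95, 94, 96]
230 [92, 91, 94, 126, 127, 124, 51, 42, 48, 49, 48, 45, 43, 38, 94, 94, 94, 90, 90, 92, 93, 92, 93, 94, 94, 93, 93]
260 [93, 92, 92, 100, 125, 125, 111, 41, 45, 48, 46, 46, 43, 39, 93, 94, 94, 94, 94, 93, 92, 93, 92, 94, 94, 93, 92]
285 [124, 124, 122, 124, 125, 124, 120, 40, 45, 48, 47, 47, 43, 39, 93, 92, 93, 95, 94, 93, 92, 93, 92, 92, 95, 92, 92]
295 [123, 124, 123, 125, 125, 125, 121, 39, 82, 82, 81, 82, 15, 15, 15, 81, 81, 82, 82, 93, 92, 94, 93, 92, 91, 93, 92]
320 [125, 19, 18, 20, 19, 20, 19, 80, 82, 81, 82, 81, 18, 13, 15, 80, 81, 81, 82, 82, 17, 19, 19, 19, 19, 18, 93]
360 [19, 18, 18, 19, 19, 18, 18, 19, 17, 17, 16, 17, 21, 23, 22, 15, 17, 17, 18, 19, 19, 16, 16, 19, 17, 18, 18]
400 [18, 18, 18, 17, 20, 17, 17, 14, 15, 22, 20, 23, 183, 183, 183, 46, 20, 21, 16, 16, 19, 18, 18, 19, 17, 16, 19]
```

```bash
python3 -m creep '[[[1,0,-0.002,0.004,0,0,0],[1,0,0,0.004,0,0,0],[1,0,0,0,0,0,0]]]'; python3 shot.py scene s1; python3 - <<'E'
from h import *
w=pickle.load(open("s1.pkl","rb"))
print(proj(w,[.478,.137,.088]),proj(w,[.482,.1365,.063]))
x,y=proj(w,[.478,.137,.088]).astype(int)
cv2.imwrite("pics/s1c.png",cv2.resize(w["pixels"][y-50:y+50,x-65:x+65],None,fx=6,fy=6,interpolation=cv2.INTER_CUBIC)); print(x,y)
E
```

```text
time_s: 5.0
eef_pos: [0.48, 0.1366, 0.0649]
tcp_rot: [-3.141, -0.0, 1.537]
contact_force: [-5.6, -1.6, 20.6]
finger_gap: -0.002
finger_force: 10.5
[307.6284639  249.71091022] [307.51790833 256.63414365]
307 249
```

View pics/s1c.png

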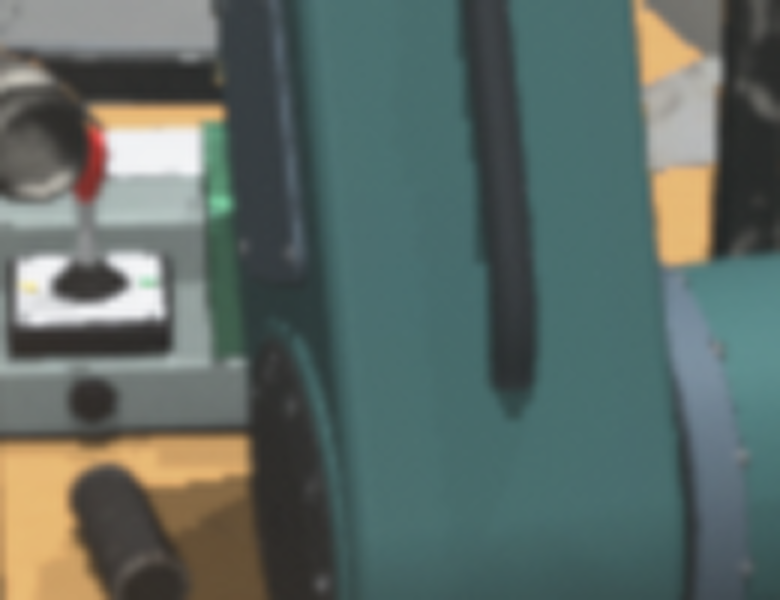

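The arm hides the scene crop (lever at left, pipe below it). The contact at TCP z ≈0.066 with the bar under the tips, plus the tip position in the wrist view, says the real tips sit about 27 mm short of the stated TCP. I back off, tilt the tool 0.3 rad so the gripper body stays clear of the hood, and go deeper.

```bash
python3 -m creep '[[[1,0,0,-0.02,0,0,0],[0.65,0,-0.009,-0.036,0,0,0],[0.65,0,0,0,-0.1,0,0],[0.65,0,0,0,-0.1,0,0],[0.65,0,0,0,-0.1,0,0],[0.65,0,0,0,0,0,0]]]'; python3 shot.py wrist w4; python3 - <<'E'
from h import *
from station import arm
s=arm.get_state();w=pickle.load(open("w4.pkl","rb"))
Rm=R.from_euler('xyz',s['tcp_rot']).as_matrix();p=s['eef_pos'];print(p,Rm[:,2],s['joints'].round(3))
for nm,q in(("tcp",0),("tip27",-.027)):
  c=p+Rm[:,2]*q
  for e in(-.011,0,.011): print(nm,e,proj(w,c+Rm[:,0]*e).round(0),[proj(w,c+Rm[:,0]*e+Rm[:,1]*k).round(0).tolist() for k in(-.015,.015)])
print(proj(w,[.478,.137,.088]))
g=cv2.cvtColor(w["pixels"],cv2.COLOR_BGR2GRAY)
for r in range(230,400,15): print(r,g[r,240:420:5].tolist())
E
```

```text
time_s: 5.65
eef_pos: [0.4655, 0.1363, 0.1175]
tcp_rot: [2.847, 0.001, 1.538]
contact_force: [-1.1, 0.4, -0.5]
finger_gap: 0.354
finger_force: 0.0
[0.46818097 0.13669872 0.11844851] [ 0.29090198 -0.01040337 -0.9566963 ] [ 0.198  0.187  2.085 -0.122  0.585  0.323]
tcp -0.011 [332. 301.] [[302.0, 301.0], [362.0, 301.0]]
tcp 0 [332. 281.] [[301.0, 281.0], [362.0, 281.0]]
tcp 0.011 [332. 260.] [[301.0, 260.0], [363.0, 260.0]]
tip27 -0.011 [333. 331.] [[298.0, 331.0], [367.0, 331.0]]
tip27 0 [333. 309.] [[297.0, 309.0], [368.0, 309.0]]
tip27 0.011 [333. 285.] [[297.0, 285.0], [369.0, 285.0]]
[331.70188321 255.82686305]
230 [126, 127, 126, 127, 126, 93, 94, 99, 127, 124, 127, 127, 127, 94, 94, 93, 93, 43, 62, 69, 55, 59, 61, 64, 76, 37, 36, 38, 36, 37, 46, 49, 50, 49, 50, 49]
245 [211, 128, 127, 127, 126, 93, 93, 96, 127, 124, 127, 101, 103, 94, 93, 95, 95, 44, 62, 69, 55, 61, 62, 62, 77, 37, 38, 38, 37, 37, 37, 36, 36, 36, 49, 49]
260 [210, 212, 209, 126, 125, 126, 91, 122, 127, 127, 127, 127, 128, 95, 92, 96, 93, 40, 62, 68, 55, 60, 72, 64, 79, 37, 50, 45, 37, 38, 34, 35, 37, 36, 36, 35]
[... 750 characters left out ...]
6, 64, 37, 12, 15, 28, 82, 84, 83, 20, 19, 19, 51, 51]
350 [20, 21, 22, 18, 18, 18, 27, 24, 12, 15, 185, 185, 202, 208, 212, 208, 210, 205, 208, 208, 209, 208, 209, 191, 189, 15, 14, 23, 23, 19, 20, 21, 23, 20, 19, 18]
365 [19, 18, 18, 18, 19, 20, 15, 25, 11, 175, 184, 185, 187, 185, 188, 189, 187, 114, 20, 49, 62, 222, 197, 126, 84, 36, 19, 20, 19, 19, 19, 18, 20, 19, 18, 17]
380 [18, 19, 18, 19, 15, 16, 16, 29, 18, 189, 188, 182, 162, 71, 73, 96, 151, 120, 140, 237, 226, 200, 238, 93, 193, 87, 21, 15, 14, 16, 18, 17, 17, 18, 20, 17]
395 [18, 20, 18, 19, 18, 19, 19, 205, 202, 207, 207, 189, 185, 85, 213, 177, 199, 82, 55, 14, 16, 13, 14, 12, 57, 54, 112, 124, 18, 20, 19, 19, 18, 20, 20, 18]
```

```bash
python3 -m creep '[[[0.65,0,0.001,0.024,0,0,0],[0.65,0,0,0.024,0,0,0],[0.65,0,0,0.024,0,0,0],[0.65,0,0,0,0,0,0]]]' && python3 -m creep '[[[1,0,0,0,0,0,0],[1,0,0,0,0,0,0],[1,0,0,0,0,0,0],[1,0,0,0,0,0,0]]]' 40
```

```text
time_s: 6.1
eef_pos: [0.4947, 0.1357, 0.0487]
tcp_rot: [2.846, 0.001, 1.536]
contact_force: [-0.9, -0.4, 0.1]
finger_gap: 0.347
finger_force: 0.0
time_s: 6.5
eef_pos: [0.4906, 0.1357, 0.0506]
tcp_rot: [2.847, 0.001, 1.536]
contact_force: [-4.3, 2.1, -5.7]
finger_gap: 0.099
finger_force: 38.9
```

Gripped: the opening is 8.4 mm on the 10 mm bar. I lift on the arc to about half-way.

```bash
python3 -m creep '[[[1,0,0.0054,-0.0150,0,0,0],[1,0,0.0069,-0.0144,0,0,0],[1,0,0.0083,-0.0137,0,0,0],[1,0,0.0096,-0.0128,0,0,0],[1,0,0.0109,-0.0118,0,0,0]]]' 30 && python3 -m creep '[[[1,0,0.0120,-0.0106,0,0,0],[1,0,0.0130,-0.0094,0,0,0],[1,0,0.0138,-0.0080,0,0,0],[1,0,0.0146,-0.0066,0,0,0],[1,0,0.0152,-0.0051,0,0,0],[1,0,0,0,0,0,0],[1,0,0,0,0,0,0]]]'
```

```text
time_s: 7.0
eef_pos: [0.5091, 0.1353, 0.1277]
tcp_rot: [2.848, 0.0, 1.537]
contact_force: [-1.5, 1.0, -6.5]
finger_gap: 0.095
finger_force: 36.8
time_s: 7.7
eef_pos: [0.5671, 0.1336, 0.1887]
tcp_rot: [2.839, -0.0, 1.537]
contact_force: [-4.7, -1.3, 8.5]
finger_gap: 0.098
finger_force: 38.2
```

```bash
python3 -m creep '[[[0.72,0,0,0,0,0,0],[0.72,0,0,0,0,0,0],[0.72,0,0,0,0,0,0],[0.72,0,0,-0.025,0,0,0],[0.72,0,0,-0.025,0,0,0],[0.72,0,0,-0.01,0,0,0],[0.72,0,0,0,0,0,0],[0.72,0,0,0,0,0,0],[0.72,0,0,0,0,0,0]]]'; python3 shot.py top t1;python3 shot.py wrist w5; python3 -m creep '[[[0.72,0,0,0,0,0,0],[0.72,0,0,0,0,0,0],[0.72,0,0,0,0,0,0],[0.72,0,0,0,0,0,0],[0.72,0,0,0,0,0,0],[0.72,0,0,0,0,0,0],[0.72,0,0,0,0,0,0],[0.72,0,0,0,0,0,0],[0.72,0,0,0,0,0,0],[0.72,0,0,0,0,0,0],[0.72,0,0,0,0,0,0],[0.72,0,0,0,0,0,0],[0.72,0,0,0,0,0,0],[0.72,0,0,0,0,0,0]]]'; python3 shot.py wrist w6; python3 -c "
from h import *
a,b=[pickle.load(open(f,'rb')) for f in('w5.pkl','w6.pkl')]
print(np.abs(a['pixels'].astype(int)-b['pixels']).mean())
cv2.imwrite('pics/w5h.png',a['pixels'])"
```

```text
time_s: 8.6
eef_pos: [0.5482, 0.1341, 0.242]
tcp_rot: [2.844, 0.0, 1.537]
contact_force: [-0.4, -0.4, -0.4]
finger_gap: 0.281
finger_force: 0.0
time_s: 10.1
eef_pos: [0.5488, 0.1342, 0.2434]
tcp_rot: [2.842, -0.0, 1.537]
contact_force: [1.3, -0.1, -0.5]
finger_gap: 0.283
finger_force: 0.0
5.555922309027777
```

View pics/w6.png

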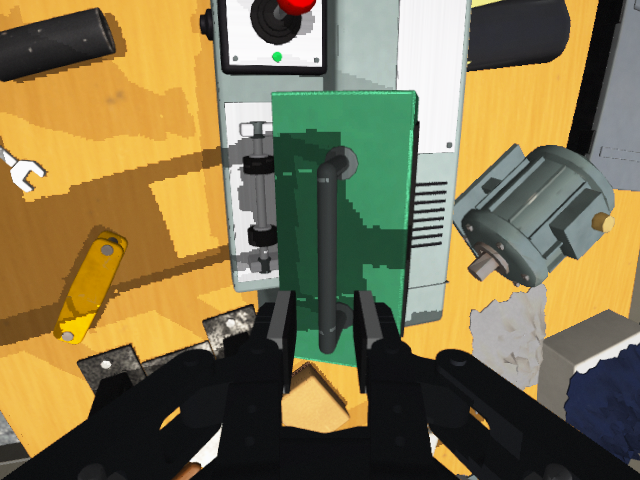

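The hood stays up on its own: the bar is at column ~328, rows 165–345, and the front wheels are visible at (258,165) and (262,238). I grip again and swing it fully open.

```bash
python3 -m creep '[[[0.72,0,0.002,0.03,0,0,0],[0.72,0,0,0.03,0,0,0],[0.72,0,0,0,0,0,0],[1,0,0,0,0,0,0],[1,0,0,0,0,0,0],[1,0,0,0,0,0,0]]]' && python3 -m creep '[[[1,0,0.0170,-0.0032,0,0,0],[1,0,0.0172,-0.0014,0,0,0],[1,0,0.0171,0.0005,0,0,0],[1,0,0.0171,0.0023,0,0,0]]]' && python3 -c "
from station import arm;print(arm.get_state()['joints'].round(2))"
```

```text
time_s: 10.75
eef_pos: [0.5681, 0.1335, 0.1868]
tcp_rot: [2.842, 0.0, 1.537]
contact_force: [4.0, -0.1, -10.0]
finger_gap: 0.1
finger_force: 29.3
time_s: 11.15
eef_pos: [0.6323, 0.1316, 0.21]
tcp_rot: [2.843, -0.0, 1.537]
contact_force: [-3.0, 0.5, -4.7]
finger_gap: 0.103
finger_force: 29.5
[ 0.13  0.27  1.67 -0.06  0.9   0.19]
```

```bash
python3 -m creep '[[[1,0,0.0168,0.0042,0,0,0],[1,0,0.0162,0.0059,0,0,0],[1,0,0.0153,0.0076,0,0,0],[1,0,0.0146,0.0093,0,0,0],[1,0,0.0135,0.0108,0,0,0],[1,0,0.004,0.004,0,0,0],[1,0,0,0,0,0,0]]]'
```

```text
time_s: 11.85
eef_pos: [0.7176, 0.1289, 0.1935]
tcp_rot: [2.85, -0.0, 1.537]
contact_force: [-23.8, 1.6, 19.2]
finger_gap: 0.102
finger_force: 34.7
```

At the stop: the forces rose and the displacement matches 2.0 rad. I release, retreat upward, straighten the tool and go over to the pipe.

```bash
python3 -m creep '[[[0.7,0,0,0,0,0,0],[0.7,0,0,0,0,0,0],[0.7,0,0,-0.025,0,0,0],[0.7,0,0,-0.03,0,0,0],[0.7,0,0,-0.03,0,0,0],[0.3,0,0,-0.02,0.1,0,0],[0.3,0,0,-0.04,0.1,0,0],[0.3,0,0,-0.03,0.1,0,0],[0.3,0.018,-0.04,0,0,0,0],[0.3,0.018,-0.04,0,0,0,0],[0.3,0.018,-0.04,0,0,0,0],[0.3,0.018,-0.04,0,0,0,0],[0.3,0.018,-0.04,0,0,0,0],[0.3,0.018,-0.04,0,0,0,0],[0.3,0.018,-0.04,0,0,0,0]]]' && python3 -m creep '[[[0.3,0.006,-0.01,0,0,0,0.135],[0.3,0,0,0,0,0,0.135],[0.3,0,0,0,0,0,0.135],[0.3,0,0,0,0,0,0.135],[0.3,0,0,0,0,0,0.135],[0.3,0,0,0.02,0,0,0.135],[0.3,0,0,0.02,0,0,0.135],[0.3,0,0,0.03,0,0,0.135],[0.3,0,0,0.03,0,0,0.135],[0.3,0,0,0.03,0,0,0.132]]]'; python3 shot.py wrist w7; python3 shot.py top t2; python3 shot.py scene s2; python3 - <<'E'
from h import *
w=pickle.load(open("w7.pkl","rb"));t=pickle.load(open("t2.pkl","rb"))
print("pipe centre predicted px",proj(w,[.3849,.2763,.025]))
print(proj(t,[.56,.14,.08]))
# pipe blob
for b in blobs(w["pixels"],(0,0,0),(180,110,75),(100,0,540,330),800)[:4]:print(b[0],b[1],cv2.boundingRect(b[2]))
E
```

```text
time_s: 13.35
eef_pos: [0.4043, 0.266, 0.3623]
tcp_rot: [3.139, -0.001, 1.536]
contact_force: [-0.7, 0.3, 1.0]
finger_gap: 0.695
finger_force: 0.0
time_s: 14.35
eef_pos: [0.3963, 0.272, 0.2314]
tcp_rot: [-3.141, -0.003, 0.184]
contact_force: [0.7, 0.6, -0.3]
finger_gap: 0.701
finger_force: 0.0
pipe centre predicted px [319.33481058 201.91334835]
[295.78662139 238.94851744]
5817.5 ((143.33364868164062, 219.47622680664062), (55.65370559692383, 156.1829376220703), 50.93152618408203) (100, 172, 114, 119)
3161.0 ((318.0, 201.5), (95.0, 36.0), 90.0) (300, 154, 37, 96)
3103.0 ((413.79144287109375, 45.70449447631836), (272.4197998046875, 84.57707977294922), 11.362642288208008) (275, 0, 265, 115)
3066.0 ((235.3943328857422, 270.9559631347656), (116.78237915039062, 71.46904754638672), 88.66777801513672) (200, 213, 73, 117)
```

```bash
python3 - <<'E'
from h import *
w=pickle.load(open("w7.pkl","rb"));t=pickle.load(open("t2.pkl","rb"));t0=pickle.load(open("c0.pkl","rb"))["top"]
print(tri([(w,(318,201.5)),(t0,(248.4,300.7))]))
bb=blobs(w["pixels"],(0,0,0),(180,110,75),(250,120,380,280),800)[0]
(vx,vy,x0,y0)=cv2.fitLine(bb[2],cv2.DIST_L2,0,.01,.01).ravel()
k=bb[2].reshape(-1,2)@np.array([vx,vy]); m=np.array([x0,y0]);pr=m@np.array([vx,vy])
e=[m+np.array([vx,vy])*(v-pr) for v in(k.min(),k.max())]
E=[onz(w,p,.019) for p in e];print(E,(E[0]+E[1])/2,np.arctan2(*(E[0]-E[1])[[1,0]]),np.linalg.norm(E[0]-E[1]))
print("along-centre",onz(w,(318,201.5),.025))
a=cv2.resize(t["pixels"][190:280,220:360],(800,514),interpolation=cv2.INTER_CUBIC);cv2.imwrite("pics/m2.png",a)
E
```

```text
(array([0.38442275, 0.27728766, 0.0212101 ]), [np.float64(0.00039180802752647784), np.float64(0.0003918080275264741)])
[array([0.43103358, 0.28586601, 0.019     ]), array([0.33293059, 0.26746043, 0.019     ])] [0.38198208 0.27666322 0.019     ] 0.1854589342850577 0.09981464054623687
along-centre [0.38507445 0.27769637 0.025     ]
```

View pics/m2.png

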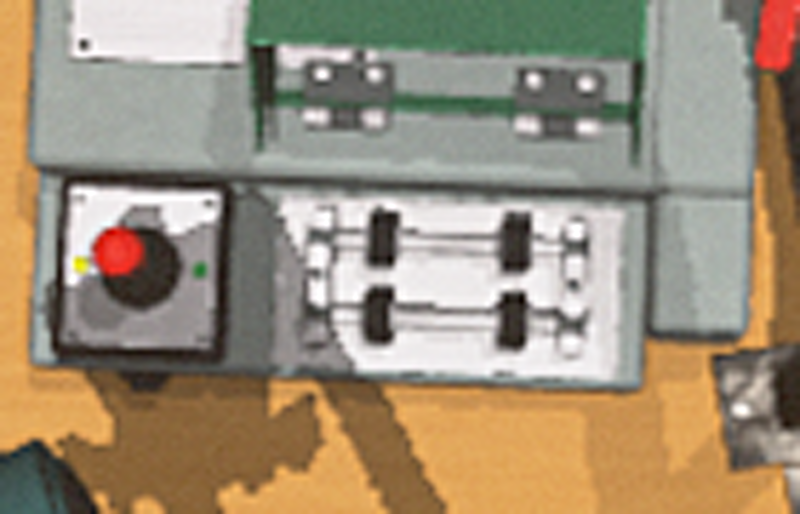

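The hood is fully open. In the crop the wheels are at (383,239), (515,242), (379,316) and (512,320), and the lever is upright. Pipe mid: (0.3845, 0.277), height 0.021 by two views. I descend on the pipe.

```bash
python3 - <<'E'
from h import *
t=pickle.load(open("t2.pkl","rb"))
W=[onz(t,((x+.5)/5.7143-.5+220,(y+.5)/5.7143-.5+190),.068) for x,y in((383,239),(515,242),(379,316),(512,320))]
print(np.round(W,4),np.mean(W,0),(W[0]-W[1]).round(4),(W[0]-W[2]).round(4))
E
python3 -m creep '[[[0.3,-0.0106,-0.0074,0.04,0,0,0],[0.3,0,0,0.045,0,0,0],[0.3,0,0,0.045,0,0,0],[0.3,0,0,0.045,0,0,0],[0.3,0,0,0.035,0,0,0],[0.3,0,0,0,0,0,0],[0.3,0,0,0,0,0,0]]]'
```

```text
[[0.5822 0.1667 0.068 ]
 [0.5814 0.1014 0.068 ]
 [0.544  0.1681 0.068 ]
 [0.5427 0.1025 0.068 ]] [0.56256176 0.13464591 0.068     ] [0.0008 0.0652 0.    ] [ 0.0382 -0.0014  0.    ]
time_s: 15.2
eef_pos: [0.3849, 0.2777, 0.023]
tcp_rot: [-3.141, -0.002, 0.192]
contact_force: [-0.1, 0.4, -0.0]
finger_gap: 0.7
finger_force: 0.0
```

```bash
python3 -m creep '[[[0.3,0,0,0.02,0,0,0],[0.3,0,0,0.01,0,0,0],[0.3,0,0,0.005,0,0,0],[0.3,0,0,0,0,0,0]]]'; python3 -m creep '[[[0.3,0,0,0.006,0,0,0],[0.3,0,0,0,0,0,0]]]'
```

```text
time_s: 15.6
eef_pos: [0.3839, 0.2772, -0.0125]
tcp_rot: [-3.141, -0.001, 0.19]
contact_force: [0.4, -0.2, 1.0]
finger_gap: 0.701
finger_force: 0.0
time_s: 15.8
eef_pos: [0.3833, 0.2769, -0.0192]
tcp_rot: [-3.141, -0.0, 0.19]
contact_force: [0.4, -0.4, 0.7]
finger_gap: 0.701
finger_force: 0.0
```

```bash
python3 -m creep '[[[1,0,0,0,0,0,0],[1,0,0,0,0,0,0],[1,0,0,0,0,0,0],[1,0,0,0,0,0,0]]]' 45; python3 -m creep '[[[1,0,0,-0.01,0,0,0],[1,0,0,-0.03,0,0,0],[1,0,0,-0.04,0,0,0],[1,0,0,0,0,0,0]]]'
```

```text
time_s: 16.2
eef_pos: [0.3833, 0.2768, -0.0189]
tcp_rot: [-3.141, -0.0, 0.19]
contact_force: [-0.5, -1.3, 5.7]
finger_gap: 0.418
finger_force: 44.8
time_s: 16.6
eef_pos: [0.3863, 0.2785, 0.065]
tcp_rot: [-3.139, -0.008, 0.19]
contact_force: [0.9, 0.7, -1.9]
finger_gap: 0.417
finger_force: 46.0
```

Pipe gripped (opening 35.5 mm). I carry it clear of the rail, turn it along the shafts, and stop above the seat.

```bash
python3 -m creep '[[[1,0,0,-0.035,0,0,0],[1,0,0,-0.035,0,0,0],[1,0.0184,0.0366,-0.03,0,0,0],[1,0.0184,0.0366,-0.02,0,0,0],[1,0.0184,0.0366,0,0,0,0],[1,0.0184,0.0366,0,0,0,0],[1,0,0,0,0,0,-0.135],[1,0,0,0,0,0,-0.135],[1,0,0,0,0,0,-0.135],[1,0,0,0,0,0,-0.135],[1,0,0,0,0,0,-0.135],[1,0,0,0,0,0,-0.135],[1,0,0,0,0,0,-0.135],[1,0,0,0,0,0,-0.135],[1,0,0,0,0,0,-0.135],[1,0,0,0,0,0,-0.135],[1,-0.006,0.0385,0,0,0,0],[1,-0.006,0.0385,0,0,0,0],[1,0,0,0,0,0,0],[1,0,0,0,0,0,0]]]'; python3 shot.py wrist w8;  python3 - <<'E'
from h import *
w=pickle.load(open("w8.pkl","rb"))
from station import arm
s=arm.get_state();p=s['eef_pos'];print(p,s['tcp_rot'])
for nm,X in(("seat",[.5626,.1346,.068]),("wheelFL",[.544,.1681,.068]),("wheelRL",[.5822,.1667,.068]),("pipe end",p+[0,.0475,.038]),("pipe end L",p+[-.0185,.0475,.038]),("pipeR",p+[.0185,.0475,.038])):print(nm,proj(w,X).round(1))
for b in blobs(w["pixels"],(0,0,0),(180,110,75),(220,60,440,330),150)[:8]:print(b[0],np.round(b[1][0],1),cv2.boundingRect(b[2]))
g=cv2.cvtColor(w["pixels"],cv2.COLOR_BGR2GRAY)
for r in range(100,330,10): print(r,''.join(' .:-=+*#%@'[9-int(v)//26] for v in g[r,230:430:2]))
E
```

```text
time_s: 18.6
eef_pos: [0.5591, 0.1327, 0.1793]
tcp_rot: [-3.14, 0.0, 1.539]
contact_force: [0.1, -0.5, -2.7]
finger_gap: 0.419
finger_force: 46.3
[0.55796982 0.13291953 0.17928214] [-3.13870964e+00  9.28028344e-05  1.53945730e+00]
seat [330.6 216.6]
wheelFL [304.  173.6]
wheelRL [356.  173.8]
pipe end [319.5 206.7]
pipe end L [267.7 208.4]
pipeR [371.5 205.2]
18370.5 [325.  194.5] (236, 60, 179, 270)
716.0 [304.  173.5] (286, 162, 37, 24)
703.0 [355. 173.] (337, 162, 37, 23)
328.5 [428.5 297.4] (420, 281, 19, 33)
154.5 [435.9 159.5] (431, 139, 9, 42)
100 ------------------+==                                                      .. --+####*=---::::------
110 ------------------+==                                                       .:--*####+=---::--------
120 ------------------+==                                        .+++++:.      ..:--*###*+=--:::--------
130 -------------------==:     :      *+++*=        -+++         *+++*.      =+:.:--####**---:::--------
140 -------------------+==       ....#****##%#=.......       .:#**++**#+:...   ..=-=####+=--::::--------
150 --------------
[... 1171 characters left out ...]
@@@@@@@@@@@@@@@@@@@@@@@@@@@%%@@@@@@@@@@@@@%+*##%%%%#****+*############
270 ++++++++************###@@@@@@@@@@@@@@@@@@@@@@@@@@@@@@@@@@@@@@@@@@@@@@@@@=.--=#%%%#******###########*
280 **********#***********#%%%%@@@@@@%@@@@@@@@@@@@@@@@@@@@@@@@@@@@@@@@@@@@@@*+###%####=--::----------+-:
290 **###*****#***********#%%%%%%%%%%%%%%%%%%%%%@@@@@@@@@@@@@@@@@@@@@@@@@@@@**##%%%%*=--:::+########%##*
300 ********-------*######@@@@@@@@@@%%%%%%%@@@@@@@@@@@@@@@@@@@@@@@@@@@@@@@@@@%#######****###########%%%%
310 ++++--*@@@@@@@#######@@@@@@@@@@@@@@@@@@@@@@@@@@@@@@@@@@@@@@@@@@@@@@@@@@@@@%######%@@@@@@%########***
320 ----+@@@@@@@#######%@@@@@@@@@@@@@@@@@@@@@@@@@@@@@@@@@@@@@@@@@@@@@@@@@@@@@@@@#######@@@@@@@#---------
```

The wheels appear at (304,173.5) and (355,173), just where the top view predicts them. The pipe centre is about 3 mm short in x. I lower it gently.

```bash
python3 -m creep '[[[1,0.001,0.003,0.03,0,0,0],[1,0,0,0.04,0,0,0],[1,0,0,0.03,0,0,0],[1,0,0,0.01,0,0,0],[1,0,0,0,0,0,0],[1,0,0,0,0,0,0]]]'; python3 -m creep '[[[1,0,0,0.006,0,0,0],[1,0,0,0.006,0,0,0],[1,0,0,0,0,0,0]]]'
```

```text
time_s: 19.25
eef_pos: [0.5629, 0.1342, 0.0715]
tcp_rot: [3.14, -0.0, 1.54]
contact_force: [1.2, 0.3, -1.8]
finger_gap: 0.412
finger_force: 46.2
time_s: 19.55
eef_pos: [0.5621, 0.1339, 0.0582]
tcp_rot: [-3.141, -0.0, 1.54]
contact_force: [0.1, 0.5, -1.7]
finger_gap: 0.415
finger_force: 46.3
```

```bash
python3 -m creep '[[[1,0,0,0.003,0,0,0],[1,0,0,0.002,0,0,0],[1,0,0,0,0,0,0]]]'; python3 -m creep '[[[1,0,0,0.002,0,0,0],[1,0,0,0,0,0,0]]]'
```

```text
time_s: 19.85
eef_pos: [0.5622, 0.1339, 0.053]
tcp_rot: [-3.141, -0.0, 1.54]
contact_force: [-0.5, -0.2, -2.5]
finger_gap: 0.42
finger_force: 46.3
time_s: 20.05
eef_pos: [0.5629, 0.134, 0.052]
tcp_rot: [3.141, -0.0, 1.54]
contact_force: [-0.7, 0.3, 3.2]
finger_gap: 0.418
finger_force: 47.0
```

```bash
python3 -m creep '[[[1,0,0,0.001,0,0,0],[0.55,0,0,0,0,0,0],[0.45,0,0,0,0,0,0],[0.45,0,0,0,0,0,0],[0.45,0,0,0,0,0,0],[0.45,0,0,-0.01,0,0,0],[0.45,0,0,-0.02,0,0,0],[0.45,0,0,-0.04,0,0,0],[0.45,0,0,-0.04,0,0,0],[0.45,0,0,-0.03,0,0,0],[0.65,0,0,0,0,0,0],[0.65,0,0,0,0,0,0]]]'; python3 shot.py wrist w9;  python3 - <<'E'
from h import *
w=pickle.load(open("w9.pkl","rb"))
for X in([.5626,.1346+.0475,.089],[.5626,.1346,.089],[.5626-.0185,.16,.089],[.5626+.0185,.16,.089]):print(proj(w,X).round(1))
for b in blobs(w["pixels"],(0,0,0),(180,110,75),(250,150,400,330),150)[:4]:print(b[0],np.round(b[1][0],1),cv2.boundingRect(b[2]))
g=cv2.cvtColor(w["pixels"],cv2.COLOR_BGR2GRAY)
for r in range(130,330,10): print(r,''.join(' .:-=+*#%@'[9-int(v)//26] for v in g[r,230:430:2]))
E
```

```text
time_s: 21.25
eef_pos: [0.5628, 0.134, 0.1915]
tcp_rot: [3.139, -0.0, 1.54]
contact_force: [-1.1, 0.3, -1.2]
finger_gap: 0.348
finger_force: 0.0
[322.9 157. ]
[325.  221.7]
[298.3 188.7]
[349.6 187.1]
7834.0 [324.  223.5] (282, 153, 85, 142)
4717.0 [324.5 239.5] (250, 150, 150, 180)
130 -----------------+=-     :      *+=+*         +++         +++*=      ==:.:--####+=--:::----------==-
140 ------------:----+==      :::::*****##*=::::::::::::..::+**++*#*--::   ..:-=###*+---::::---------+#%
150 ::::------:::::--===            :: :-*++= ..:..++++++=+++=.  :+==:      .=-=###*=--:::----------*%##
160 ::::::::::::::::--==-         :=+:*###*######****#**#*##%%#%#+***+=====++###%%%##***++******##**#%%%
170 ::::::::::::-+++***=* ..++@@@@@@@@@%%%%%%%%%%%%%%%%%@@@@@@@@@@@@@@@@#==+***#%%%#****++**#*******##**
180 +++++++++*++++++**#**=====#@@@@@@@@@@@@@@@@@@@@@@@@@@@@@@%%@@@@@@@@@:  .:--##%%#****+**#*##*****##**
190 +++++++++++++++++*#**========*++***@@@@@@@@@@@@@@@@@%%%%@%@@++===:  ==++*##%%%%#***++******#*###****
200 +++++++++++++++++****+========*+***@@@@@@@@@@%%%#%##%%%%%%%@++========++#*#%%
[... 583 characters left out ...]
@@@@@@@%%%%%%#####%%%%%%%%%%%@@%%%%@# ...--*###+=*****##############%%
270 ********************#**===********+*@@%%%%%%######%%%%%%%%%+-***+.   ..**###*+---:----------+#******
280 **#*****************#**=====*****%%%@@@@%%%%######%%%%%%%%%***====*****##%%#*+---::---------%#%**#*#
290 **********-----------#*+++++*-----%##%*----=++*#*+++++++#%%%%+++++*#***##%%%#******#########%%%%%%%%
300 ***##=------------:#######@@@%#*##*###*--------------------------=@@@%#######################******%
310 ---------:*@@@@@@@#######@@@@%------##########################%%%%@@@@%######%@@@@@@@--------+++-=**
320 --------*@@@@@@@########@@@@@@::---=######%%%##%%%%%%#%%#%%%%%###@@@@@@%#######@@@@@@@#------===#***
```

The pipe lies in the valley: columns 299–349, rows ~155–290, as predicted for the seat. Now I re-grip the bar of the open hood.

```bash
python3 -m creep '[[[0.65,0,0,-0.04,0,0,0],[0.65,0,0,-0.044,0,0,0],[0.65,0,0.043,0,0,0,0],[0.65,0,0.043,0,0,0,0],[0.65,0,0.043,0,-0.1,0,0],[0.65,0,0,0,-0.1,0,0],[0.65,0,0,0,-0.1,0,0],[0.65,0,0,0,0,0,0],[0.65,0,0,0,0,0,0]]]'; python3 - <<'E'
from station import arm
s=arm.get_state();print(s['eef_pos'],s['tcp_rot'])
E
```

```text
time_s: 22.2
eef_pos: [0.6901, 0.13, 0.273]
tcp_rot: [2.846, 0.0, 1.54]
contact_force: [0.2, -0.2, -0.6]
finger_gap: 0.349
finger_force: 0.0
[0.69009319 0.12995507 0.27302339] [2.84589353e+00 2.99936536e-04 1.54007829e+00]
```

```bash
python3 -m creep '[[[0.65,0,0.003,0.03,0,0,0],[0.65,0,0,0.03,0,0,0],[0.65,0,0,0.022,0,0,0],[0.65,0,0,0,0,0,0]]]'; python3 -m creep '[[[1,0,0,0,0,0,0],[1,0,0,0,0,0,0],[1,0,0,0,0,0,0],[1,0,0,0,0,0,0]]]' 35
```

```text
time_s: 22.6
eef_pos: [0.7183, 0.1286, 0.1929]
tcp_rot: [2.848, 0.001, 1.539]
contact_force: [-0.3, 0.9, -0.2]
finger_gap: 0.354
finger_force: 0.0
time_s: 23.0
eef_pos: [0.7168, 0.1291, 0.1963]
tcp_rot: [2.845, 0.0, 1.54]
contact_force: [-4.9, -0.3, -5.8]
finger_gap: 0.094
finger_force: 34.3
```

```bash
python3 -m creep '[[[1,0,-0.0135,-0.0108,0,0,0],[1,0,-0.0146,-0.0093,0,0,0],[1,0,-0.0153,-0.0076,0,0,0],[1,0,-0.0162,-0.0059,0,0,0],[1,0,-0.0168,-0.0042,0,0,0]]]'; python3 -m creep '[[[1,0,-0.0171,-0.0023,0,0,0],[1,0,-0.0171,-0.0005,0,0,0],[1,0,-0.0172,0.0014,0,0,0],[1,0,-0.0170,0.0032,0,0,0],[1,0,0,0,0,0,0]]]'
```

```text
time_s: 23.5
eef_pos: [0.6356, 0.1316, 0.2125]
tcp_rot: [2.836, -0.0, 1.54]
contact_force: [6.1, -1.3, -13.6]
finger_gap: 0.097
finger_force: 33.9
time_s: 24.0
eef_pos: [0.57, 0.1338, 0.1922]
tcp_rot: [2.835, -0.001, 1.54]
contact_force: [-7.4, -1.8, 6.8]
finger_gap: 0.099
finger_force: 36.4
```

```bash
python3 -m creep '[[[1,0,-0.0152,0.0051,0,0,0],[1,0,-0.0146,0.0066,0,0,0],[1,0,-0.0138,0.0080,0,0,0],[1,0,-0.0130,0.0094,0,0,0],[1,0,-0.0120,0.0106,0,0,0],[1,0,-0.0109,0.0118,0,0,0],[1,0,-0.0096,0.0128,0,0,0]]]'; python3 -m creep '[[[1,0,-0.0083,0.0137,0,0,0],[1,0,-0.0069,0.0144,0,0,0],[1,0,-0.0054,0.0150,0,0,0],[1,0,-0.001,0.003,0,0,0],[1,0,0,0,0,0,0]]]'
```

```text
time_s: 24.7
eef_pos: [0.4991, 0.1359, 0.1013]
tcp_rot: [2.845, -0.0, 1.54]
contact_force: [-13.9, 1.6, 7.7]
finger_gap: 0.099
finger_force: 39.6
time_s: 25.2
eef_pos: [0.491, 0.136, 0.0491]
tcp_rot: [2.849, 0.001, 1.539]
contact_force: [-12.3, 6.3, -3.7]
finger_gap: 0.101
finger_force: 39.6
```

```bash
python3 -m creep '[[[1,0,0.002,0.003,0,0,0],[1,0,0,0.002,0,0,0],[1,0,0,0,0,0,0]]]'
```

```text
time_s: 25.5
eef_pos: [0.4916, 0.1354, 0.0461]
tcp_rot: [2.851, 0.002, 1.54]
contact_force: [-28.1, 4.3, 24.8]
finger_gap: 0.092
finger_force: 45.3
```

```bash
python3 -m creep '[[[0.68,0,0,0,0,0,0],[0.68,0,0,0,0,0,0],[0.68,0,0,0,0,0,0],[0.65,0,0,-0.02,0,0,0],[0.65,0,0,-0.03,0,0,0],[0.65,0,0,-0.04,0,0,0],[1,0,0,-0.03,0.1,0,0],[1,0,0,-0.04,0.1,0,0],[1,0,0,-0.05,0.1,0,0],[1,0,0,-0.03,0,0,0],[1,0,0,0,0,0,0]]]'; python3 shot.py wrist w10; python3 shot.py top t3; python3 - <<'E'
from h import *
from station import arm
print(arm.get_state()['eef_pos'])
w=pickle.load(open("w10.pkl","rb"));t=pickle.load(open("t3.pkl","rb"))
for nm,c in(("w",w),("t",t)):
  for a in(0,.03,.06): # bar ends at angle a from hinge
    h=np.array([.638,.1315,.088]);b=h+.16*np.array([-np.cos(a),0,np.sin(a)])+[0,.0055,0]
    print(nm,a,proj(c,b+[0.0017,.05,0]).round(1),proj(c,b-[.0017,.05,0]).round(1))
g=cv2.cvtColor(w["pixels"],cv2.COLOR_BGR2GRAY)
for r in range(60,280,12): print(r,''.join(' .:-=+*#%@'[9-int(v)//26] for v in g[r,250:450:2]))
for b in blobs(t["pixels"],(60,80,30),(90,255,200),(225,195,350,275),100)[:1]:
  for p in cv2.boxPoints(b[1]): print(onz(t,p,.128).round(4))
for c in(w,t):
  for b in blobs(c["pixels"],(0,150,90),(8,255,255),(225,195,350,275) if c is t else (300,0,640,200),20)[:2]: print("red",b[0],b[1])
E
```

```text
time_s: 26.6
eef_pos: [0.4581, 0.138, 0.2814]
tcp_rot: [3.114, -0.002, 1.539]
contact_force: [0.7, 0.0, 0.8]
finger_gap: 0.001
finger_force: 0.0
[0.45388329 0.13748515 0.27638153]
w 0 [341.2 143.7] [339.7 244.9]
w 0.03 [341.6 144.1] [340.1 246.5]
w 0.06 [342.2 144.6] [340.7 248.1]
t 0 [278.3 267.4] [314.4 269. ]
t 0.03 [278.2 267.3] [314.4 268.9]
t 0.06 [278.1 267.1] [314.4 268.8]
60 ::::::::::::::::::::::::::::::::::::::::::::::::::::::------##*==@@%%.                              
72 :::::::::::::::::::::::::::::::::::::::::::::::::::::::----=##+=*@@%%::::.......                    
84 ----::::::::::::::::::::::::::::::::::::::::---------------=##+=------------------------------------
96 ----------------::----:::::::::::::::::::::::--------------+##+=------------------------------------
108 ----------------:::::::::::::::::::::::::::::--------------*##%%%%%%%---==--=----+++++++++++++++++++
120 ------::::::::::::::::::::::::::---------------------------*##%%%%%%%--=======--++++++++++++++++++++
132 ::::::::::::::::::::::::::::::::----:::::::::--------------###%%%%%%#-++++++++%%%.. ..
[... 756 characters left out ...]
+=====+++===+++++++++++++++++++++++++-:::#++*#---------=%%%%%%%@%########%@%:.....................
240 =+=========+++++++++++++++++++++++++++++++**++*###%%%%%%%%%%%%#%%%%########@@+......................
252 ========*++*************#**#*************+===------------#%%@%#%%%=+++++++*%%.    ..................
264 ====+******-----------------------------------------------*%%%@%@#=++++###%@#.......................
276 =**-----------------------------------------::::::::::::::::-#%@%%########@@#+***#####%%%%@@@@@@@@@@
[0.5221 0.2243 0.128 ]
[0.6398 0.2216 0.128 ]
[0.6357 0.0952 0.128 ]
[0.5182 0.0988 0.128 ]
red 886.0 ((460.0, 15.0), (30.0, 36.0), 90.0)
red 50.0 ((240.0, 234.0), (8.0, 8.0), 90.0)
```

The hood is shut: the bar corners are at rows ~144 and 243, column 341, as predicted for angle 0, and it pressed back with 25 N. Now I go to the left of the lever with the fingers shut.

```bash
python3 -m creep '[[[1,0.038,0.021,0,0,0,0],[1,0.038,0.021,0,0,0,0],[1,0.038,0.021,0,0,0,0],[1,0.038,0.021,0,0,0,0],[1,0.038,0.021,0,0,0,0],[1,0,0,0,0,0,0],[1,0,0,0,0,0,0]]]'; python3 shot.py wrist w11; python3 - <<'E'
from h import *
from station import arm
s=arm.get_state();print(s['eef_pos'],s['joints'].round(2))
w=pickle.load(open("w11.pkl","rb"));t=pickle.load(open("t3.pkl","rb"))
print(proj(w,[.5663,.2844,.139]))
for b in blobs(w["pixels"],(0,150,70),(8,255,255),(100,50,540,400),40)[:2]:
  print("red",b[0],b[1]);print(onz(w,b[1][0],.142),tri([(w,b[1][0]),(t,(240.2,234))]))
for b in blobs(w["pixels"],(105,150,50),(125,255,255),(0,0,640,400),100)[:2]: print("bluecap",b[0],onz(w,b[1][0],.12))
E
```

```text
time_s: 27.4
eef_pos: [0.5622, 0.3242, 0.2735]
tcp_rot: [3.132, 0.002, 1.541]
contact_force: [-0.5, 0.1, -0.0]
finger_gap: -0.003
finger_force: 0.0
[0.56182523 0.32334937 0.27396523] [ 0.42  0.37  1.31 -0.01  1.45  0.45]
[330.34806117 255.94533845]
red 721.5 ((330.5, 254.0), (32.0, 29.0), 90.0)
[0.5664328  0.28735226 0.142     ] (array([0.56633381, 0.28716013, 0.14145917]), [np.float64(0.00010809585656336497), np.float64(0.00010809585656365016)])
bluecap 4551.5 [0.58556553 0.44821382 0.12      ]
```

```bash
python3 -m creep '[[[1,0.006,0.004,0.03,0,0,0],[1,0,0,0.04,0,0,0],[1,0,0,0.04,0,0,0],[1,0,0,0.04,0,0,0],[1,0,0,0.028,0,0,0],[1,0,0,0,0,0,0],[1,0,0,0,0,0,0]]]'; python3 -m creep '[[[1,-0.012,0,0,0,0,0],[1,-0.012,0,0,0,0,0],[1,-0.012,0,0,0,0,0],[1,-0.01,0,0,0,0,0],[1,0,0,0,0,0,0]]]'
```

```text
time_s: 28.15
eef_pos: [0.5686, 0.3287, 0.0979]
tcp_rot: [3.131, 0.001, 1.539]
contact_force: [0.7, -0.0, 0.4]
finger_gap: -0.003
finger_force: 0.0
time_s: 28.65
eef_pos: [0.5679, 0.2822, 0.0979]
tcp_rot: [3.13, 0.0, 1.538]
contact_force: [0.3, 2.2, 0.9]
finger_gap: -0.002
finger_force: 0.7
```

```bash
python3 -m creep '[[[1,-0.004,0,0,0,0,0],[1,-0.002,0,0,0,0,0],[1,0,0,0,0,0,0]]]'; python3 -m creep '[[[1,-0.003,0,0,0,0,0],[1,0,0,0,0,0,0]]]'; python3 -m creep '[[[1,-0.002,0,0,0,0,0],[1,0,0,0,0,0,0]]]'
```

```text
time_s: 28.95
eef_pos: [0.5674, 0.2778, 0.0972]
tcp_rot: [3.131, 0.0, 1.539]
contact_force: [0.6, 2.2, -0.4]
finger_gap: 0.001
finger_force: 1.0
time_s: 29.15
eef_pos: [0.5674, 0.2769, 0.0973]
tcp_rot: [3.13, -0.003, 1.539]
contact_force: [0.8, 8.5, -2.8]
finger_gap: 0.001
finger_force: 4.1
time_s: 29.35
eef_pos: [0.5675, 0.2767, 0.0973]
tcp_rot: [3.13, -0.006, 1.539]
contact_force: [0.1, 13.9, -4.4]
finger_gap: 0.001
finger_force: 6.7
```

At its stop (13.9 N). I hold 1.6 s, then back off left, rise and move away.

```bash
python3 -m creep '[[[1,0,0,0,0,0,0],[1,0,0,0,0,0,0],[1,0,0,0,0,0,0],[1,0,0,0,0,0,0],[1,0,0,0,0,0,0],[1,0,0,0,0,0,0],[1,0,0,0,0,0,0],[1,0,0,0,0,0,0],[1,0,0,0,0,0,0],[1,0,0,0,0,0,0],[1,0,0,0,0,0,0],[1,0,0,0,0,0,0],[1,0,0,0,0,0,0],[1,0,0,0,0,0,0],[1,0,0,0,0,0,0],[1,0,0,0,0,0,0]]]'; python3 -m creep '[[[1,0.02,0,0,0,0,0],[1,0.025,0,0,0,0,0],[1,0.01,0,0,0,0,0],[1,0,0,-0.03,0,0,0],[1,0,0,-0.045,0,0,0],[1,0,0,-0.045,0,0,0],[1,0,0,-0.045,0,0,0],[1,0,0,-0.045,0,0,0],[1,0,-0.04,0,0,0,0],[1,0,-0.04,0,0,0,0],[1,0,-0.04,0,0,0,0],[1,0,-0.04,0,0,0,0],[1,0,0,0,0,0,0],[1,0,0,0,0,0,0]]]'; python3 shot.py top t4; python3 - <<'E'
from h import *
t=pickle.load(open("t4.pkl","rb"));t0=pickle.load(open("c0.pkl","rb"))["top"]
for b in blobs(t["pixels"],(0,150,90),(8,255,255),(225,195,350,275),20)[:2]: print("red",b[0],b[1])
d=cv2.absdiff(t["pixels"],t0["pixels"]).max(2);m=(cv2.blur(d,(5,5))>45).astype(np.uint8)
n,l,s,c=cv2.connectedComponentsWithStats(m)
for i in range(1,n):
  if s[i,4]>25: print(s[i],c[i].round())
E
```

```text
time_s: 30.95
eef_pos: [0.5675, 0.2767, 0.0973]
tcp_rot: [3.13, -0.006, 1.539]
contact_force: [0.3, 14.7, -3.8]
finger_gap: 0.002
finger_force: 6.6
time_s: 32.35
eef_pos: [0.4061, 0.3326, 0.3059]
tcp_rot: [3.13, 0.001, 1.541]
contact_force: [0.4, 0.3, 0.8]
finger_gap: 0.001
finger_force: 0.0
red 46.0 ((240.0, 233.5), (7.0, 8.0), 90.0)
[ 209  222  189  150 8849] [293. 310.]
[  109   258   435   222 33304] [324. 404.]
[ 385  261  148   89 6107] [440. 312.]
[ 553  374   87   71 2803] [599. 408.]
[557 388  19  14 110] [565. 394.]
[328 403   8  13  66] [332. 409.]
[626 419  14   8  54] [632. 422.]
[316 421  38  31 698] [333. 436.]
[608 443  32  37 835] [625. 463.]
```

```bash
python3 -c "
from station import arm;print(arm.job_done())"
```

```text
the job is handed in; nothing more can be done
None
```

The job is handed in at about 32 s. The hood stayed up half-way for about 2 s after release; then it was swung fully open, the pipe laid on the wheels and the hood pushed shut. The jog lever was held at its right stop for about 1.8 s and sprang back upright. I touched nothing else on purpose, but the arm's shadow and body kept me from comparing all of the bench with the first picture.

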